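Press the biscuit box lid home all round

ROBOT

A 6-joint arm with a two-finger parallel gripper is mounted at the origin on a cart in front of the work surface, level with it; the furniture and walls round the work are solid. World frame = base frame: x ahead of the robot, y to its left, z up, the work surface at z = 0. Lengths are in m, angles in rad, forces in N, time in s.
With the tool pointing down it reaches from about 0.325 to 0.775 m from the base axis. Payload 5.5 kg.
Tool frame: the origin (TCP) lies between the finger pads; the fingertips stand 8 mm ahead of it and the grasp point (between the pads) lies 11 mm behind it (tcp_to_tips is the distance from the TCP to the fingertips, in m); z points along the fingers, y is the line along which they close (so a half turn about z gives the same grasp; the last joint's range is limited). The gripper opens to 88 mm and grips with 3 to 60 N. Pads are 20 mm wide; open, the fingers measure 115 mm over their backs; the gripper's body (75 mm by 178 mm) begins 61 mm behind the grasp point.
Start: joints at [1.284, 0.091, 1.231, -0, 1.82, -0.057], TCP at [0.137, 0.584, 0.231] pointing down, gripper open.
Joint ranges: [-2.87, 2.87], [-0.86, 2.18], [0.17, 2.46], [-1.51, 4.65], [0.06, 2.69], [-2.65, 2.65]. Speed limits (rad/s): [2.57, 2.57, 3.01, 3.14, 3.14, 3.14].

INTERFACE

Orientations are given as a unit quaternion [w, x, y, z].
In Python, from bench import * gives the robot as it stands. Calls block until the motion is done:
- move_to(position, orientation): joint-space move of the TCP to a pose.
- move_l(position, speed=0.15, orientation=None): straight line of the TCP; orientation=None keeps the orientation; speed is the mean speed in m/s.
- movej(angles): joint-space move.
- gripper_open() and close(): open the fingers fully, or close them until they stop; the grip force is fixed at half the most.
- hold(seconds).
- inverse_kinematics(position, orientation): joint angles nearest the present ones, or None.
- state(): the state.
- get_image(name): name is "scene" or "top" or "wrist"; returns a dict with "frame" (480x640x3 uint8, blue, green, red), "depth" (480x640 float32, m along the optical axis (not along the pixel's ray), 0 where there is no reading), "camera_matrix" (3x3 intrinsics, pixels), "view" (4x4, takes a point from world to camera coordinates). Camera axes: x right, y up, looking along -z (the intrinsics and any distortion apply to the point x, -y, -z); pixel columns grow to the right and rows downward; lengths in m; the calibration is good to about 2 mm. A picture is of the moment at which its call begins.
A pose or a line that the arm cannot do raises IKError and nothing moves.
- job_done(): hands the job in; it is judged then, once.
The state is a dict: "time": time; "joint_pos": joint angles; "dq": joint speeds; "joint_torque": joint torques, N m; "ee_pos": TCP position; "ee_rot": TCP orientation; "ft_force": force on the tool from outside, world axes, zero at the start; "moment": the same for the moment, N m; "finger_gap": finger opening in m; "finger_force": force on a finger pad.
Only numpy, scipy, OpenCV 4.12 (cv2) and the standard library are available. Lean on these libraries where they do the work, as an engineer would, in place of code of your own. Each camera call takes 0.05 s, during which the arm holds its last target. There are 200 camera calls.

TASK

The wooden lid of the steel biscuit box only sits crookedly in its rubber seal. Start at the middle of the box's front side, the one with the small card frame, and work the tips of your closed fingers right round the top of the lid along its edge, all four sides and corners, in either direction, pressing it down gently as you go until it lies flush on the box's rim all round. Do not lift the lid or shove the box, leave the other things alone, and finish with your hand off the lid.

Things in the scene. Friction and masses are not known exactly. Their poses are not given: they have to be found in the camera images.
- biscuit_box: Loose, full steel box (about 2.4 kg), 134 mm deep (x) by 184 mm wide (y), 68 mm high to its rim, with a brass bail handle standing out 22 mm at each end (39 mm up) and a small blank card in a brass frame on its front. Origin: centre of its underside. z up, -x out of its front (turned towards the robot, up to 0.3 rad off), y along its long side.
- lid: Wooden board 140 (x) by 190 (y) by 14 mm, flat, lacquered (friction about 0.4), over a dark rubber press-in seal, standing 2 to 13 mm proud, unevenly. Origin: centre of its underside, 68 mm above the box's origin when home (top 82 mm); axes as the box's. The seal drags, so it stays as left; 6 to 15 N on its edge moves that edge down, and the rim stops it firmly when home.
- lid_front_left (a point): Point on the top of the lid near its front left corner (4 mm in from both sides; front is the box's -x, left its +y); 82 mm above the box's origin when that corner is home.
- lid_front_right (a point): Point on the top of the lid near its front right corner (4 mm in from both sides; front is the box's -x, left its +y); 82 mm above the box's origin when that corner is home.
- lid_back_left (a point): Point on the top of the lid near its back left corner (4 mm in from both sides; front is the box's -x, left its +y); 82 mm above the box's origin when that corner is home.
- lid_back_right (a point): Point on the top of the lid near its back right corner (4 mm in from both sides; front is the box's -x, left its +y); 82 mm above the box's origin when that corner is home.
- espresso_cup: White espresso cup 62x86x50 mm standing near the box, a bystander. Origin: centre of its underside.
- tumbler: Clear glass tumbler 79 mm across, 90 mm high, standing near the box, a bystander. Origin: centre of its underside.
- wine_stopper: Bottle stopper 33 mm across, 48 mm high, standing on its knob near the box, a bystander. Origin: centre of its underside.

How it is judged:
On the way, in this order (a step that is already met when the one before it is completed fails the run):
1. the fingertips press on the lid's edge at the middle of the front side, the one nearest the robot (contact force between the fingers and lid above 0.5 N and x of the grasp point in the frame of lid between -0.085 and -0.03 m and y of the grasp point in the frame of lid between -0.035 and 0.035 m), for 0.02 s.
2. they press on it at a front corner (contact force between the fingers and lid above 0.5 N and x of the grasp point in the frame of lid below -0.03 m and (y of the grasp point in the frame of lid above 0.05 m or y of the grasp point in the frame of lid below -0.05 m)), for 0.02 s.
3. they press on it at the middle of that end (contact force between the fingers and lid above 0.5 N and ((y of the grasp point in the frame of lid between 0.055 and 0.11 m and x of the grasp point in the frame of lid between -0.025 and 0.025 m) or (y of the grasp point in the frame of lid between -0.11 and -0.055 m and x of the grasp point in the frame of lid between -0.025 and 0.025 m))), for 0.02 s.
4. they press on it at a back corner (contact force between the fingers and lid above 0.5 N and x of the grasp point in the frame of lid above 0.03 m and (y of the grasp point in the frame of lid above 0.05 m or y of the grasp point in the frame of lid below -0.05 m)), for 0.02 s.
5. they press on it at the middle of the back side (contact force between the fingers and lid above 0.5 N and x of the grasp point in the frame of lid between 0.03 and 0.085 m and y of the grasp point in the frame of lid between -0.035 and 0.035 m), for 0.02 s.
6. they press on it at the other back corner (all of step 4), for 0.02 s.
7. they press on it at the middle of the other end (all of step 3), for 0.02 s.
8. they press on it at the other front corner (all of step 2), for 0.02 s.
At the end, for the whole second after the job is handed in: all four corners of the lid lie within 2 mm of fully home on the box's rim (their points less than 84 mm above the box's origin), the box standing level and at rest (z of each of lid_front_left, lid_front_right, lid_back_left, lid_back_right in the frame of biscuit_box below 0.084 m and angle between biscuit_box's own z axis and vertical below 0.03 rad and linear speed of biscuit_box below 0.01 m/s); the robot touches nothing.
It fails at once if the lid is pulled up out of the box (its middle over 13 mm proud) (z of lid in the frame of biscuit_box above 0.081 m).
It fails at once if the box is lifted (10 mm) or tipped (height (world z) of biscuit_box above 0.01 m or angle between biscuit_box's own z axis and vertical above 0.15 rad).
It fails at once if the box is shoved more than 40 mm (distance of biscuit_box from where it was at the start of the episode above 0.04 m).
It fails at once if the lid is pressed harder than 60 N (contact force between the fingers and lid above 60 N).
It fails at once if the espresso cup, the tumbler or the bottle stopper is moved more than 20 mm (distance of any of espresso_cup, tumbler, wine_stopper from where it was at the start of the episode above 0.02 m).
It also fails if it takes over 64 s, if anything falls off the work surface, if the arm or the gripper's body presses on something with over 40 N, if the wrist force passes 120 N, or if a joint passes its speed limit or range.

## Working session

There is one attempt and no reset: what is moved stays moved. The work goes in short steps, each a Python script; the robot and the scene stay as the last script left them, time stands still between calls to the robot, and variables do not carry over. Pictures are saved under pics/ and viewed, at most 10 in all, crops included, and the job is handed in when it is done.

```bash
mkdir -p pics; ls; python3 - <<'E'
from bench import *
import cv2,numpy as np
s=state();print(s['time'],s['ee_pos'],s['ee_rot'],s['ft_force'],s['finger_gap'])
for n in['top','scene']:
    i=get_image(n);cv2.imwrite(f'pics/{n}0.png',i['frame']);np.savez(f'{n}0.npz',**i)
    print(n,i['camera_matrix'].tolist(),i['view'].round(4).tolist(),[k for k in i], i['depth'].max())
E
```

```text
pics
0.0 [0.13659429 0.58394871 0.2295214 ] [-1.61783279e-04  1.14654891e-01  9.93404912e-01 -9.54372726e-04] [-0.62042378 -0.36312225 -0.17616203] 0.08785909659361395
top [[615.3129729474384, 0.0, 324.16471989033823], [0.0, 615.3129729474384, 239.17217297224767], [0.0, 0.0, 1.0]] [[0.0178, -0.9991, 0.0398, 0.1481], [0.9883, 0.0236, 0.1505, -0.5433], [-0.1513, 0.0366, 0.9878, -1.0006], [0.0, 0.0, 0.0, 1.0]] ['frame', 'depth', 'camera_matrix', 'view'] 1.9715155
scene [[469.291771419605, 0.0, 317.0245899771925], [0.0, 469.291771419605, 230.61404676643912], [0.0, 0.0, 1.0]] [[0.8597, -0.5108, -0.0092, -0.3996], [0.3086, 0.5048, 0.8062, -0.327], [-0.4071, -0.6959, 0.5916, -0.565], [0.0, 0.0, 0.0, 1.0]] ['frame', 'depth', 'camera_matrix', 'view'] 3.999992
```

View pics/top0.png

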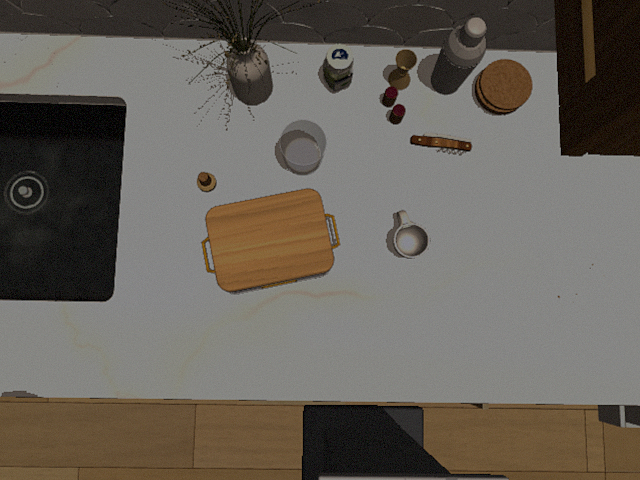

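View pics/scene0.png

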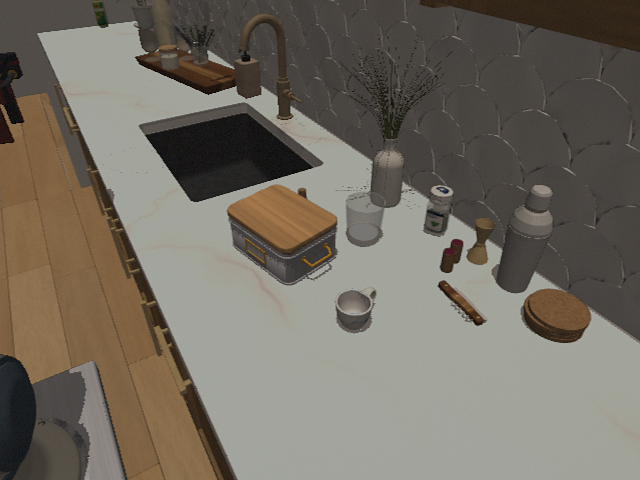

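The top view shows the lid centred at about (270,240), the stopper at (206,181), the tumbler at (302,147) and the cup at (410,240). The scene view shows the card frame on the robot-facing side. Next I'll measure the lid.

```bash
cat > vis.py <<'E'
import cv2,numpy as np
def lid(i):
    hsv=cv2.cvtColor(i['frame'],cv2.COLOR_BGR2HSV)
    m=cv2.inRange(hsv,(8,90,90),(25,255,255)); m[:170]=0; m[310:]=0; m[:,:190]=0; m[:,360:]=0
    m=cv2.morphologyEx(m,cv2.MORPH_OPEN,np.ones((13,13)))
    c=max(cv2.findContours(m,cv2.RETR_EXTERNAL,cv2.CHAIN_APPROX_NONE)[0],key=cv2.contourArea)
    m=cv2.drawContours(m*0,[c],-1,255,-1)
    K,V=i['camera_matrix'],i['view']; R,t=V[:3,:3],V[:3,3]
    def ray(u,v): # world direction per unit depth
        return np.stack([(u-K[0,2])/K[0,0],-(v-K[1,2])/K[1,1],-np.ones_like(u)],-1)@R
    o=-R.T@t
    v,u=np.nonzero(cv2.erode(m,np.ones((9,9)))); d=i['depth'][v,u]; k=d>0; u,v,d=u[k]*1.,v[k]*1.,d[k]
    P=o+ray(u,v)*d[:,None]
    A=np.c_[P[:,:2],np.ones(len(P))]; w=np.linalg.lstsq(A,P[:,2],rcond=None)[0]
    n=np.array([-w[0],-w[1],1]); e=c[:,0].astype(float); r=ray(e[:,0],e[:,1])
    Q=o+r*((w[2]-n@o)/(r@n))[:,None]
    (c0,sz,a)=cv2.minAreaRect(Q[:,:2].astype(np.float32))
    a=np.radians(a)  # box x axis along width side
    if sz[0]>sz[1]: a+=np.pi/2; sz=sz[::-1]
    a=(a+np.pi/2)%np.pi-np.pi/2
    c0=np.array(c0); B=np.array([[np.cos(a),-np.sin(a)],[np.sin(a),np.cos(a)]])
    cor={n_:c0+B@np.array(p) for n_,p in dict(FL=(-.066,.091),FR=(-.066,-.091),BL=(.066,.091),BR=(.066,-.091)).items()}
    return c0,a,sz,B,{k:(q.round(3),round(float(w[:2]@q+w[2]),4)) for k,q in cor.items()},(P[:,2]-A@w).std()
E
python3 - <<'E'
import numpy as np
from vis import lid
print(lid(dict(np.load('top0.npz'))))
from bench import *
c0,a,sz,B,_,_=lid(dict(np.load('top0.npz')))
for yaw in (0,np.pi/2,-np.pi/2):
  h=(a+yaw)/2; q=[0,np.cos(h),np.sin(h),0]
  for p in [(-.06,0),(-.06,.083),(.06,.083),(.06,-.083),(-.06,-.083)]:
    j=inverse_kinematics([*(c0+B@p),.08],q); print(yaw,None if j is None else np.round(j,2))
E
```

```text
(array([0.53061557, 0.24873173]), np.float64(0.22574882526826245), (0.1387220174074173, 0.18857012689113617), array([[ 0.97462677, -0.22383625],
       [ 0.22383625,  0.97462677]]), {'FL': (array([0.446, 0.323]), 0.0908), 'FR': (array([0.487, 0.145]), 0.0904), 'BL': (array([0.575, 0.352]), 0.0923), 'BR': (array([0.615, 0.175]), 0.0919)}, np.float64(0.0017290065469396244))
0 [ 0.4  -0.08  1.67 -0.    1.55  1.74]
0 [ 0.55 -0.01  1.6  -0.    1.55  1.89]
0 [ 0.49  0.29  1.28 -0.    1.58  1.84]
0 [ 0.24  0.2   1.37 -0.    1.56  1.58]
0 [ 0.24 -0.12  1.7  -0.    1.55  1.58]
1.5707963267948966 [ 0.4  -0.08  1.67 -0.    1.55  0.17]
1.5707963267948966 [ 0.55 -0.01  1.6  -0.    1.55  0.32]
1.5707963267948966 [ 0.49  0.29  1.28 -0.    1.58  0.26]
1.5707963267948966 [ 0.24  0.2   1.37 -0.    1.56  0.01]
1.5707963267948966 [ 0.24 -0.12  1.7  -0.    1.55  0.01]
-1.5707963267948966 None
-1.5707963267948966 None
-1.5707963267948966 None
-1.5707963267948966 None
-1.5707963267948966 None
```

```bash
cat > press.py <<'E'
from bench import *
import numpy as np
from vis import lid
c0,a,sz,B,_,_=lid(dict(np.load('top0.npz')))
h=a/2; Q=[0,np.cos(h),np.sin(h),0]
F=lambda: state()['ft_force'][2]-F0
F0=0.
def at(p,z): return [*(c0+B@np.array(p)),z]
def press(p,z,target=20,n=25):
    """Lower at p in small steps until the push reaches target; returns commanded z and force."""
    f=F()
    for _ in range(n):
        if target-3<=f<=target+8: break
        z-=float(np.clip((target-f)*6e-5,-.001,.001)); move_l(at(p,z),.02); f=F()
        if f>45: z+=.002; move_l(at(p,z),.05); f=F()
    return z,f
E
python3 - <<'E'
import press as P
from press import *
close(); move_to(at((-.058,0),.16),Q); hold(.2)
P.F0=state()['ft_force'][2]; print(P.F0,state()['time'],state()['finger_gap'])
z=.108; move_l(at((-.058,0),z),.08)
for k in range(14):
    z-=.001; move_l(at((-.058,0),z),.02); s=state(); print(round(z,4),s['ee_pos'].round(4),round(F(),1),round(s['time'],2))
    if F()>14: break
E
```

```text
0.2751381467843318 3.425 0.00033971515102636105
0.107 [0.4743 0.2358 0.1075] -0.3 4.47
0.106 [0.4741 0.2358 0.106 ] -0.1 4.72
0.105 [0.474  0.2357 0.1049] 0.8 4.97
0.104 [0.474  0.2357 0.1039] 0.1 5.22
0.103 [0.474  0.2357 0.1029] 0.1 5.47
0.102 [0.474  0.2357 0.1019] -0.5 5.72
0.101 [0.474  0.2357 0.1009] -0.3 5.97
0.1 [0.474  0.2357 0.0999] 0.4 6.22
0.099 [0.474  0.2357 0.0989] -0.6 6.47
0.098 [0.4742 0.2358 0.0983] 0.6 6.72
0.097 [0.4742 0.2358 0.0977] 4.7 6.97
0.096 [0.4742 0.2358 0.0969] 4.6 7.22
0.095 [0.4743 0.2358 0.096 ] 5.2 7.47
0.094 [0.4742 0.2358 0.095 ] 5.2 7.72
```

```bash
sed -i 's/\*6e-5,-.001,.001/*1.3e-4,-.0015,.0015/' press.py; python3 - <<'E'
import press as P
from press import *
P.F0=.275; z=.094
pts=[(-.058,0),(-.058,.042),(-.058,.083),(0,.083),(.058,.083),(.058,.042),(.058,0),(.058,-.042),(.058,-.083),(0,-.083),(-.058,-.083),(-.058,-.042),(-.058,0)]
for i,p in enumerate(pts):
    if i: move_l(at(p,z+.0005),.06); fs=F()
    else: fs=F()
    z,f=press(p,z,n=9); s=state()
    print(p,round(z,4),s['ee_pos'][2].round(4),round(fs,1),round(f,1),round(s['time'],2))
    if s['time']>50: break
move_l(at(pts[i],.16),.15)
print(state()['time'],state()['ft_force'])
i=get_image('top');np.savez('top1.npz',**i);print(lid(i));print(state()['time'])
E
```

```text
(-0.058, 0) 0.0866 0.0903 5.2 18.9 9.22
(-0.058, 0.042) 0.0857 0.0903 13.0 18.9 10.32
(-0.058, 0.083) 0.0852 0.0903 16.1 19.7 11.41
(0, 0.083) 0.0852 0.0903 20.8 20.8 12.53
(0.058, 0.083) 0.0852 0.0902 18.7 18.7 13.64
(0.058, 0.042) 0.0844 0.0902 13.9 18.2 14.72
(0.058, 0) 0.0839 0.0903 16.7 19.5 15.82
(0.058, -0.042) 0.0839 0.0903 17.5 17.5 16.68
(0.058, -0.083) 0.0839 0.0903 18.4 18.4 17.51
(0, -0.083) 0.0834 0.0902 15.8 20.4 18.88
(-0.058, -0.083) 0.0834 0.0902 17.4 17.4 19.99
(-0.058, -0.042) 0.0834 0.0902 21.8 21.8 20.82
(-0.058, 0) 0.0834 0.0902 22.6 22.6 21.68
22.3333 [ 0.97679115  0.28756503 -0.53644042]Traceback (most recent call last):
  File "<stdin>", line 13, in <module>
  File "vis.py", line 6, in lid
    c=max(cv2.findContours(m,cv2.RETR_EXTERNAL,cv2.CHAIN_APPROX_NONE)[0],key=cv2.contourArea)
ValueError: max() iterable argument is empty
```

Every point stopped at the same height, TCP 0.0902–0.0903, which matches the rim. I'll move the hand clear and check.

```bash
python3 - <<'E'
from press import *
import cv2
move_l([.40,.20,.25],.15); movej([1.284,.091,1.231,0,1.82,-.057])
i=get_image('top'); np.savez('top1.npz',**i); print(lid(i)); print(state()['time'])
k=get_image('scene'); cv2.imwrite('pics/e.png',np.vstack([cv2.resize(i['frame'][100:320,150:450],(600,300)),cv2.resize(k['frame'][160:340,200:420],(600,300))]))
E
```

```text
(array([0.53069901, 0.24879472]), np.float64(0.22468986919506295), (0.13882926106452942, 0.18882231414318085), array([[ 0.97486325, -0.22280404],
       [ 0.22280404,  0.97486325]]), {'FL': (array([0.446, 0.323]), 0.0831), 'FR': (array([0.487, 0.145]), 0.0828), 'BL': (array([0.575, 0.352]), 0.0831), 'BR': (array([0.615, 0.175]), 0.0828)}, np.float64(0.0017633502737204392))
25.1
```

View pics/e.png

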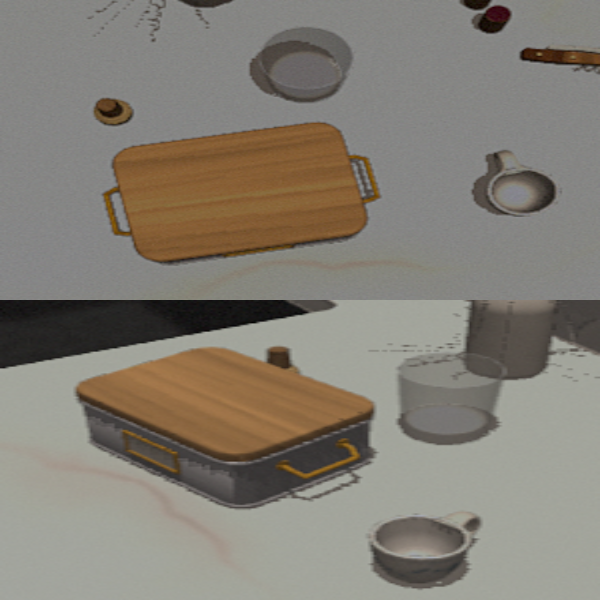

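The picture shows the lid flush on the rim all round, with the box, cup, tumbler and stopper where they were. The depth fit puts all four corners level at about 83 mm.

```bash
python3 -c "
from bench import *
print(job_done())"
```

```text
the job is handed in; nothing more can be done
None
```

The lid is pressed home: all four corners measure about 83 mm (82 is fully home, the limit 84), nothing was disturbed, the hand is clear, and the job was handed in after about 25 s of robot time; no verdict came back.

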